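# Find the stamped parts crate and send it to dispatch

## Task

Two look-alike parts crates stand on the bench, and one of them has a red stamp underneath. First tip both crates over onto their sides so that you can see their undersides, then push the stamped one sideways along the bench until it lies between the two yellow lines of the dispatch lane. Do not lift a crate off the bench, leave both lying on their sides with the plain one outside the lane, and leave everything else on the bench alone.

Things in the scene. Friction and masses are not known exactly. Their poses are not given: they have to be found in the camera images.
- stamped_crate: open light-grey plastic crate, empty, 80 deep (its x), 110 wide (y), 105 tall (z), walls 5, 0.18-0.36 kg, loose, upright. Origin: centre of the underside; z out of the open top; x starts within 0.15 rad of straight away from the robot. A red ring 62 across with a bar is stamped mid-underside, hidden at first; otherwise both crates look alike, and either may be left or right.
- plain_crate: same crate (sizes, mass, axes, origin), no stamp. Either crate, pulled towards the robot at the upper part of its far wall, tips about its near bottom edge rather than sliding, and past about 45 degrees falls over by itself; it then lies 80 high, origin 40 above the bench, underside facing away from the robot. Centre of mass about 44 from the underside. Pushed low, it slides.
- lane: dispatch lane: two yellow lines painted flat on the bench, each 360 long and 14 wide, 200 apart (centre to centre), running away from the robot between the two crates. Origin: middle of the lane at bench height; x along the lane away from the robot, y across it to the left.
- bottle: bystander, to be left alone: green plastic bottle with a black cap, 52 diameter, 120 tall, standing near the far end of the lane (mm). Origin: centre of its underside.
- bench_block: bystander, to be left alone: square steel bench block 65 x 65 x 22 (mm). Origin: centre of its underside.
- brass_collar: bystander, to be left alone: brass collar, outer diameter 48, 30 tall (mm). Origin: centre of its underside.
- hammer: bystander, to be left alone: hammer lying on the left side of the bench, lengthways. Handle towards the robot; origin under its middle.
- screwdriver: bystander, to be left alone: screwdriver lying on the right side of the bench, lengthways. Handle towards the robot; origin under its middle.
- mandrel: bystander, to be left alone: steel cone mandrel on a round foot of 60 diameter, 110 tall (mm). Origin: centre of its underside.
- polish_tin: bystander, to be left alone: round tin, 64 diameter, 50 tall (mm). Origin: centre of its underside.
Mind the look-alikes: they are no part of the job. Leave any green look-alike of the stamped_crate alone. Leave any brown look-alike of the plain_crate alone.

How it is judged:
By the outcome, as a careful person would: the job done as asked, in the order asked, and still so for the second after the job is handed in, with the robot touching nothing.
It also fails if it takes over 70 s, if anything falls off the work surface, if the arm or the gripper's body presses on something with over 40 N, if the wrist force passes 120 N, or if a joint passes its speed limit or range.

## Robot

A 7-joint arm with a two-finger parallel gripper is mounted at the origin on the work surface. World frame = base frame: x ahead of the robot, y to its left, z up, the work surface at z = 0. Lengths are in mm, angles in rad, forces in N, time in s.
With the tool pointing down it reaches from about 425 to 800 mm from the base axis. Payload 8.3 kg.
Tool frame: the origin (TCP) lies midway between the tips of the shut fingers; the grasp point (between the pads) lies 19 mm behind it; z points along the fingers, y is the line along which they close (so a half turn about z gives the same grasp; the last joint's range is limited). The gripper opens to 85 mm and grips with 20 to 120 N. Pads are 22 mm wide; open, the fingers measure 114 mm over their backs; the gripper's body (76 mm by 85 mm) begins 54 mm behind the grasp point. The pads swing forward as they close: fully open they stand 13 mm farther back than shut.
Start: joints at [1.041, 0.383, 0.016, 1.37, -0.006, 1.388, -0.046], TCP at [281.301, -558.097, 231.279] pointing down, gripper open.
Joint ranges: [-2.95, 2.95], [-0.25, 2.06], [-1.52, 1.56], [0.18, 2.33], [-1.44, 4.58], [0.02, 2.06], [-3.01, 3.01]. Speed limits (rad/s): [2.39, 2.39, 3.01, 3.01, 3.14, 3.14, 3.14].

## Interface

Orientations are given as a unit quaternion [x, y, z, w].
In Python, from station import sensors, cams, manip gives the robot as it stands.
- The arm moves only by the shell command python3 -m jog 'ROWS' [OPENING] [FORCE]. ROWS is JSON, a list that holds one entry, the list of rows, each a list of 4 numbers: the shift along the tool's x, y, z in m, then the turn about the tool's z in degrees. In form: [[[dx, dy, dz, twist], ...]]. A call has 1 to 20 rows; each row is the pose to reach, as a shift and turn from the pose commanded when the call began, along the tool's axes at that moment; what a row does not reach only later rows make up. A row lasts 1/10 s, in which the tool goes at most 50 mm and 8.59 degrees, less where a joint would pass 70% of its speed; a pose out of reach is approached as far as the arm can. A call with a gripper value outside its range is refused whole. OPENING is the opening, from -1 (shut) to 1 (fully open), so that 0 is half open, set as the call begins (- or left out, the last holds). The fingers move at their own pace and stop on an object; FORCE is the grip in N (left out, the last holds). Time passes only in rows, so rows that repeat a pose let the fingers close. It gives the time, the measured TCP pose, the force, the opening and the grip force at its end, in the units of the state.
- sensors.get_state(): the state, without advancing time (a new reading comes with each control period).
- cams.get_image(name): name is "scene" or "top" or "wrist"; returns a dict with "image" (480x640x3 uint8, red, green, blue), "camera_matrix" (3x3 intrinsics, pixels), "rvec" (rotation vector, rad) and "tvec" (3), from world to camera coordinates, as OpenCV has them. Camera axes: x right, y down, z forward; pixel columns grow to the right and rows downward; lengths in mm; the calibration is good to about 2 mm. A picture is of the moment at which its call begins. There is no depth.
- manip.finish_job(): hands the job in; it is judged then, once.
The state is a dict: "clock": time; "joints": joint angles; "qd": joint speeds; "effort": joint torques, N m; "eef_pos": TCP position; "tool_rot": TCP orientation; "contact_force": force on the tool from outside, world axes, zero at the start; "wrist_torque": the same for the moment, N m; "finger_gap": opening from 0.0 (shut) to 1.0 (fully open); "gripper_force": force on a finger pad.
Only numpy, scipy, OpenCV 4.12 (cv2) and the standard library are available. Lean on these libraries where they do the work, as an engineer would, in place of code of your own. Each camera call takes 0.05 s, during which the arm holds its last target. There are 200 camera calls.

## Working session

There is one attempt and no reset: what is moved stays moved. The work goes in short steps, Python scripts to look and compute and a shell command to move; the robot and the scene stay as the last step left them, time stands still between calls to the robot, and variables do not carry over. Pictures are saved under pics/ and viewed, at most 10 in all, crops included, and the job is handed in when it is done.

```bash
mkdir -p pics
cat > h.py <<'E'
import numpy as np, cv2
from station import sensors, cams, manip
def get(n,save=None):
    d=cams.get_image(n)
    if save: cv2.imwrite('pics/'+save,d['image'][:,:,::-1])
    return d
def ray(d,u,v,z=0):
    K=np.array(d['camera_matrix'],float);R=cv2.Rodrigues(np.array(d['rvec'],float))[0];t=np.array(d['tvec'],float).ravel()
    c=-R.T@t; r=R.T@np.linalg.solve(K,[u,v,1.]); return (c+r*(z-c[2])/r[2]).round(1)
E
python3 - <<'E'
from h import *
import pickle
D={n:get(n,n+'0.png') for n in('top','scene')}
pickle.dump(D,open('d0.pkl','wb'))
print(sensors.get_state())
for n in D:
    d=D[n];R=cv2.Rodrigues(np.array(d['rvec'],float))[0];print(n,-R.T@np.array(d['tvec']).ravel())
E
```

```text
{'clock': 0.1, 'joints': array([ 1.04106236,  0.38418891,  0.01637158,  1.37106104, -0.00626871,
        1.38817723, -0.04650245]), 'qd': array([ 1.72180919e-03, -5.48986360e-04,  7.54347334e-04, -1.39322991e-03,
        1.43720707e-03, -1.51440671e-05, -1.28601089e-03]), 'effort': array([ 4.29343912e-03, -6.29135585e+01,  8.48468095e-01, -3.72754490e+01,
        1.68881047e-02,  1.05738835e-02,  5.16195428e-06]), 'eef_pos': array([ 281.11077079, -557.70728187,  230.351695  ]), 'tool_rot': array([ 9.72873257e-01,  2.31337048e-01, -2.33810357e-04, -8.61149651e-04]), 'contact_force': array([ 0.19015261, -0.04228317, -0.44114207]), 'wrist_torque': array([ 0.01458087, -0.03484608, -0.03099378]), 'gripper_force': 0.0, 'finger_gap': 0.9958180463263413}
top [ 309.4797864     1.66136459 1102.16803774]
scene [1133.82290442  102.65399941 1006.4402332 ]
```

View pics/top0.png

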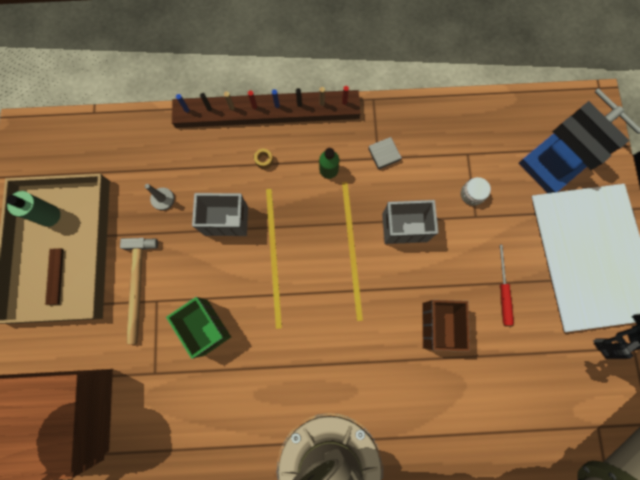

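View pics/scene0.png

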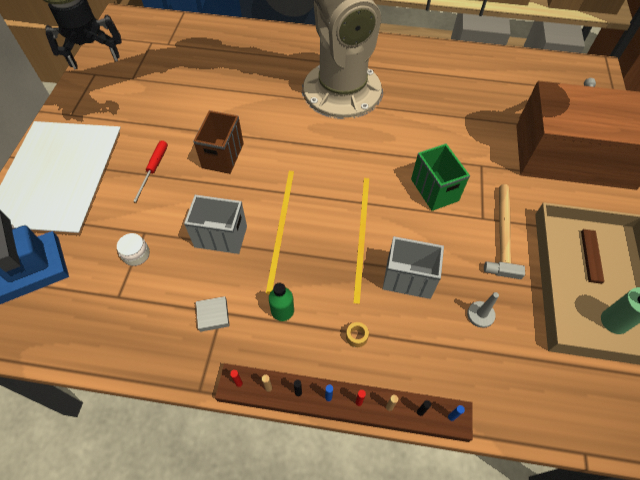

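Top view: the grey crates are at (220,214) and (411,221). The look-alikes are green at (198,327) and brown at (446,326). The two light-grey ones fit the description. I'll confirm this in a crop and measure.

Run:
```python
from h import *
import pickle
D=pickle.load(open('d0.pkl','rb'));d=D['top'];im=d['image']
a=np.hstack([cv2.resize(im[180:255,x:x+80],None,fx=5,fy=5,interpolation=cv2.INTER_CUBIC) for x in(180,370)])
cv2.imwrite('pics/crop1.png',a[:,:,::-1])
hsv=cv2.cvtColor(im,cv2.COLOR_RGB2HSV)
for x in(180,370):
    m=(hsv[180:255,x:x+80,1]<70).astype(np.uint8)
    n,l,s,c=cv2.connectedComponentsWithStats(m)
    i=1+s[1:,4].argmax(); r=cv2.minAreaRect(np.argwhere(l==i)[:,::-1].astype(np.float32));print(s[i],(cv2.boxPoints(r)+[x,180]).round(1).tolist())
m=cv2.inRange(hsv,(20,120,150),(35,255,255))
n,l,s,c=cv2.connectedComponentsWithStats(m)
for i in range(1,n):
    if s[i,4]>150:
        b=cv2.boxPoints(cv2.minAreaRect(np.argwhere(l==i)[:,::-1].astype(np.float32)));print('y',s[i],[ray(d,*p).tolist() for p in b])
for n,u,v,z in [('bottle',329,170,0),('block',385,153,22),('collar',263,158,30),('mandrel',162,199,5),('tin',477,192,50),('hamhead',139,243,20),('hamlow',132,340,10),('sdtip',502,247,5),('sdhandle',507,320,15),('green',198,327,50),('brown',446,326,50)]: print(n,ray(d,u,v,z))
```

```text
[  12   13   55   42 2083] [[192.0, 193.0], [246.0, 193.0], [246.0, 234.0], [192.0, 234.0]]
[  13   20   55   43 2062] [[382.3, 201.9], [436.0, 199.5], [437.8, 240.0], [384.1, 242.3]]
y [342 184  21 137 812] [[685.2, -70.4, 0.0], [686.2, -86.6, 0.0], [333.0, -100.9, 0.0], [332.1, -85.7, 0.0]]
y [266 189  16 140 839] [[682.3, 129.7, 0.0], [682.7, 113.2, 0.0], [323.9, 98.9, 0.0], [323.6, 114.3, 0.0]]
bottle [726.5 -40.    0. ]
block [ 757.5 -188.    22. ]
collar [756.9 130.   30. ]
mandrel [667.6 398.    5. ]
tin [ 630.4 -403.7   50. ]
hamhead [550.3 447.6  20. ]
hamlow [313.2 460.5  10. ]
sdtip [ 496.  -466.1    5. ]
sdhandle [ 314.5 -449.3   15. ]
green [335. 290.  50.]
brown [ 307.8 -290.5   50. ]
```

View pics/crop1.png

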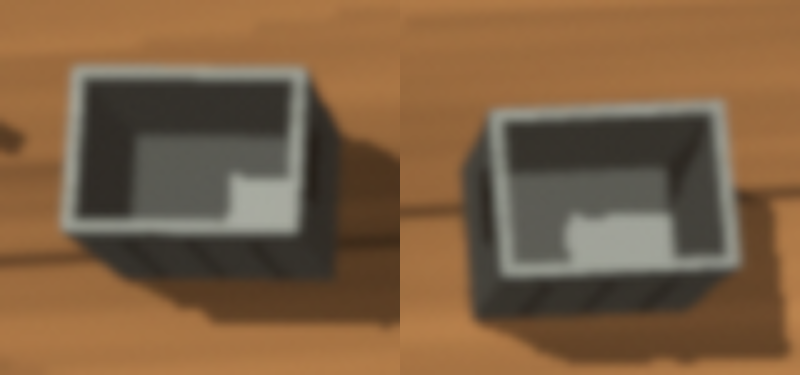

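Both are light-grey open crates. The left one's rim is at about (195,193)-(240,227) and the right one's at (388,201)-(438,235).

```bash
python3 - <<'E'
from h import *
import pickle
d=pickle.load(open('d0.pkl','rb'))['top']
for x0,P in((180,[(73,66),(308,66),(298,235),(60,232)]),(370,[(90,108),(322,100),(340,268),(103,278)])):
    W=np.array([ray(d,x0+p[0]/5-.4,180+p[1]/5-.4,105)[:2] for p in P]);print(W.tolist(),W.mean(0))
    v=W[0]+W[3]-W[1]-W[2];print('yaw',np.arctan2(-v[0],v[1]))
E
python3 -m jog '[[[0,0,0,8],[0,0,0,16],[0,0,0,24],[0,0,0,26.7],[0,0,0,26.7]]]' -1
```

```text
[[646.4, 286.0], [640.6, 174.7], [558.5, 180.5], [565.7, 291.4]] [602.8  233.15]
yaw -0.05843923344812286
[[602.0, -169.6], [600.3, -279.1], [519.0, -279.0], [520.0, -168.9]] [ 560.325 -224.15 ]
yaw -0.012294462478152609
clock: 0.6
eef_pos: [281.2, -557.8, 230.7]
tool_rot: [1.0, 0.0, -0.0, -0.0]
contact_force: [0.1, -0.6, 0.3]
finger_gap: 0.147
gripper_force: 0.0
```

```bash
python3 -m jog '[[[0.03,-0.03,0,0],[0.06,-0.056,0,0],[0.09,-0.084,0,0],[0.12,-0.112,0,0],[0.15,-0.14,0,0],[0.18,-0.168,0,0],[0.21,-0.196,0,0],[0.24,-0.224,0,0],[0.27,-0.25,0,0],[0.3,-0.28,0,0],[0.33,-0.31,0,0],[0.359,-0.334,0,0],[0.359,-0.334,0,0],[0.359,-0.334,0.04,0],[0.359,-0.334,0.08,0],[0.359,-0.334,0.12,0],[0.359,-0.334,0.143,0],[0.359,-0.334,0.143,0]]]'
```

```text
clock: 2.4
eef_pos: [636.8, -223.2, 83.3]
tool_rot: [1.0, 0.001, -0.004, -0.001]
contact_force: [-0.0, 0.4, 0.1]
finger_gap: -0.003
gripper_force: 0.0
```

```bash
python3 -m jog '[[[-0.012,0,0,0],[-0.022,0,0,0],[-0.03,0,0,0],[-0.036,0,0,0],[-0.042,0,0,0],[-0.048,0,0,0],[-0.054,0,0,0],[-0.06,0,0,0],[-0.066,0,0,0],[-0.072,0,0,0],[-0.078,0,0,0],[-0.084,0,0,0],[-0.084,0,0,0],[-0.084,0,0,0],[-0.084,0,0,0]]]'
python3 - <<'E'
from h import *
d=get('scene');im=d['image'];cv2.imwrite('pics/s1.png',cv2.resize(im[140:340,140:480],None,fx=2,fy=2)[:,:,::-1])
E
```

```text
clock: 3.9
eef_pos: [559.4, -224.1, 92.0]
tool_rot: [1.0, 0.001, 0.004, 0.001]
contact_force: [6.4, 2.0, 17.2]
finger_gap: -0.0
gripper_force: 7.7
```

View pics/s1.png

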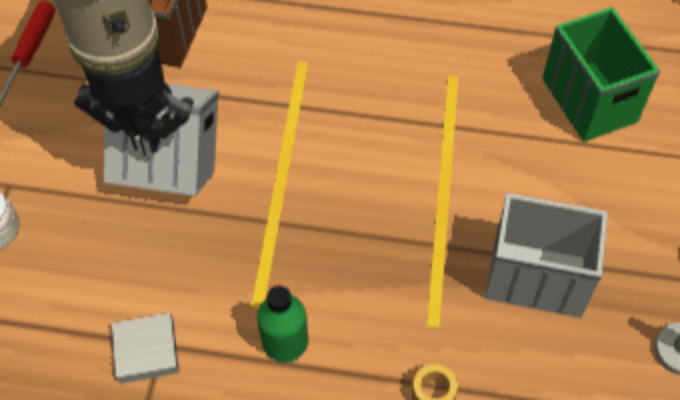

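The crate is partly tipped at (150,150) in this 2x crop, with the fingers pressing on its far wall. The left crate is still upright at (550,255). I'll pull a little further while rising.

```bash
python3 -m jog '[[[-0.006,0,-0.004,0],[-0.012,0,-0.008,0],[-0.018,0,-0.012,0],[-0.024,0,-0.014,0],[-0.03,0,-0.016,0],[-0.036,0,-0.018,0],[-0.036,0,-0.018,0]]]'
python3 - <<'E'
from h import *
d=get('scene');im=d['image'];cv2.imwrite('pics/s2.png',cv2.resize(im[120:280,140:300],None,fx=3,fy=3)[:,:,::-1])
E
```

```text
clock: 4.65
eef_pos: [519.1, -224.2, 106.4]
tool_rot: [1.0, 0.0, -0.0, 0.0]
contact_force: [0.6, -0.2, 0.6]
finger_gap: -0.002
gripper_force: 0.0
```

View pics/s2.png

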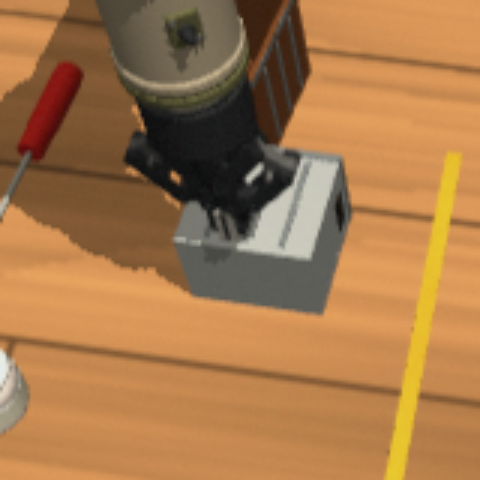

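The right crate has tipped. Its underside, at about (250,275) in the crop, is plain, so the left crate should be the stamped one. I'll tip that next.

```bash
python3 -m jog '[[[0,0,-0.04,0],[0,0,-0.08,0],[0,-0.03,-0.104,0],[0,-0.07,-0.104,0],[0,-0.11,-0.104,0],[0,-0.15,-0.104,0],[0,-0.19,-0.104,0],[0,-0.23,-0.104,0],[0.02,-0.27,-0.104,0],[0.05,-0.3,-0.104,0],[0.08,-0.33,-0.104,0],[0.11,-0.36,-0.104,0],[0.14,-0.39,-0.104,0],[0.163,-0.42,-0.104,0],[0.163,-0.457,-0.104,0],[0.163,-0.457,-0.104,0],[0.163,-0.457,-0.065,0],[0.163,-0.457,-0.02,0],[0.163,-0.457,0.02,0],[0.163,-0.457,0.02,0]]]'
```

```text
clock: 6.7
eef_pos: [678.4, 231.5, 78.6]
tool_rot: [1.0, 0.001, -0.006, 0.002]
contact_force: [-1.7, -1.2, -1.1]
finger_gap: 0.003
gripper_force: 0.0
```

```bash
python3 -m jog '[[[-0.014,0,0,0],[-0.024,0,0,0],[-0.03,0,0,0],[-0.036,0,0,0],[-0.042,0,0,0],[-0.048,0,0,0],[-0.054,0,0,0],[-0.06,0,0,0],[-0.066,0,-0.002,0],[-0.072,0,-0.005,0],[-0.078,0,-0.008,0],[-0.084,0,-0.012,0],[-0.09,0,-0.016,0],[-0.096,0,-0.02,0],[-0.102,0,-0.024,0],[-0.108,0,-0.028,0],[-0.114,0,-0.03,0],[-0.12,0,-0.03,0],[-0.12,0,-0.03,0],[-0.12,0,-0.03,0]]]'; python3 -m jog '[[[0,0,-0.04,0],[0,0,-0.08,0],[0,0,-0.11,0],[0.0,-0.04,-0.11,0],[0.0,-0.08,-0.11,0],[0.0,-0.12,-0.11,0],[0.0,-0.16,-0.11,0],[0.0,-0.16,-0.11,0]]]';python3 - <<'E'
from h import *
import pickle
t=get('top');s=get('scene');pickle.dump((t,s),open('d1.pkl','wb'))
a=t['image'][170:370,150:490];b=s['image'][140:340,140:480]
cv2.imwrite('pics/s3.png',cv2.resize(np.vstack([a,b]),None,fx=1.5,fy=1.5)[:,:,::-1])
E
```

```text
clock: 8.7
eef_pos: [562.5, 233.0, 116.2]
tool_rot: [1.0, 0.0, -0.0, 0.0]
contact_force: [-0.0, 0.2, -0.6]
finger_gap: -0.003
gripper_force: 0.0
clock: 9.5
eef_pos: [559.1, 400.0, 224.7]
tool_rot: [1.0, 0.005, -0.002, -0.001]
contact_force: [-2.0, 0.2, -0.3]
finger_gap: -0.0
gripper_force: 0.0
```

View pics/s3.png

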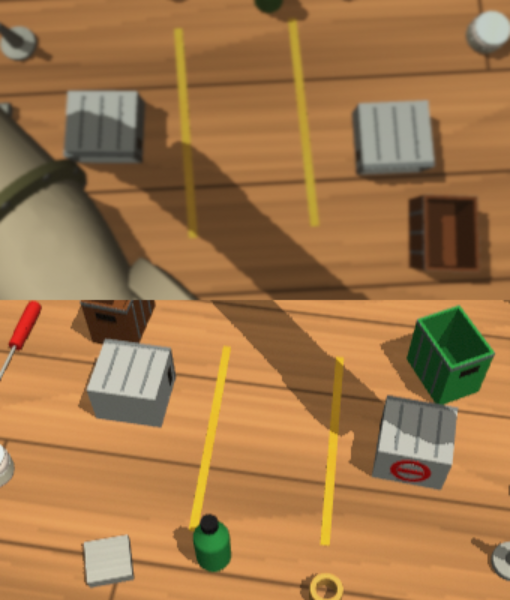

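Both crates lie on their sides. The red stamp shows at (410,470) in the lower half, so it's the left crate, whose top face in the upper half spans (65..142, 92..153). I'll locate it and work out the push.

Run:
```python
from h import *
import pickle
t,s=pickle.load(open('d1.pkl','rb'))
W=np.array([ray(t,150+p[0]/1.5,170+p[1]/1.5,80)[:2] for p in[(68,91),(140,91),(143,152),(65,150)]]);print(W.tolist(),W.mean(0))
h=cv2.cvtColor(s['image'],cv2.COLOR_RGB2HSV)[240:340,380:460]
m=((h[...,0]<8)|(h[...,0]>172))&(h[...,1]>140);p=np.argwhere(m).mean(0);print(ray(s,380+p[1],240+p[0],40))
```

```text
[[560.2, 289.6], [554.3, 175.3], [456.4, 172.0], [465.8, 293.6]] [509.175 232.625]
[557.8 235.2  40. ]
```

Run:
```python
from h import *
print(sensors.get_state()['joints'].round(2))
```

```text
[-0.42  0.56 -0.39  1.16  0.2   1.46 -2.35]
```

```bash
python3 -m jog '[[[-0.01,0,0,-8],[-0.02,0.01,0,-16],[-0.03,0.02,0,-24],[-0.04,0.03,0,-32],[-0.048,0.04,0,-40],[-0.048,0.05,0,-48],[-0.048,0.052,0,-56],[-0.048,0.052,0,-64],[-0.048,0.052,0,-72],[-0.048,0.052,0,-80],[-0.048,0.052,0,-87],[-0.048,0.052,0,-87],[-0.048,0.052,0.04,-87],[-0.048,0.052,0.08,-87],[-0.048,0.052,0.12,-87],[-0.048,0.052,0.16,-87],[-0.048,0.052,0.195,-87],[-0.048,0.052,0.195,-87]]]' 0
python3 - <<'E'
from h import *
s=sensors.get_state();print(s['joints'].round(2))
from scipy.spatial.transform import Rotation as R
print(R.from_quat(s['tool_rot']).as_matrix().round(3))
E
```

```text
clock: 11.4
eef_pos: [512.3, 337.3, 26.2]
tool_rot: [0.727, 0.687, -0.005, -0.0]
contact_force: [-0.3, -0.5, 0.2]
finger_gap: 0.499
gripper_force: 0.0
[-0.19  0.62 -0.61  1.6   0.4   1.05 -0.97]
[[ 0.056  0.998 -0.007]
 [ 0.998 -0.056 -0.006]
 [-0.006 -0.007 -1.   ]]
```

```bash
python3 -m jog '[[[-0.015,0,0,0],[-0.025,0,0,0],[-0.032,0,0,0],[-0.038,0,0,0],[-0.046,0,0,0],[-0.056,0,0,0],[-0.066,0,0,0],[-0.076,0,0,0],[-0.086,0,0,0],[-0.096,0,0,0],[-0.106,0,0,0],[-0.116,0,0,0],[-0.126,0,0,0],[-0.136,0,0,0],[-0.146,0,0,0],[-0.156,0,0,0],[-0.166,0,0,0],[-0.176,0,0,0],[-0.182,0,0,0],[-0.184,0,0,0]]]'
python3 - <<'E'
from h import *
t=get('top');s=get('scene')
cv2.imwrite('pics/s4.png',cv2.resize(np.vstack([t['image'][170:370,150:490],s['image'][140:340,140:480]]),None,fx=1.5,fy=1.5)[:,:,::-1])
E
```

```text
clock: 13.4
eef_pos: [505.2, 156.3, 31.3]
tool_rot: [0.725, 0.688, -0.0, 0.0]
contact_force: [0.5, 0.9, -0.3]
finger_gap: 0.502
gripper_force: 0.0
```

View pics/s4.png

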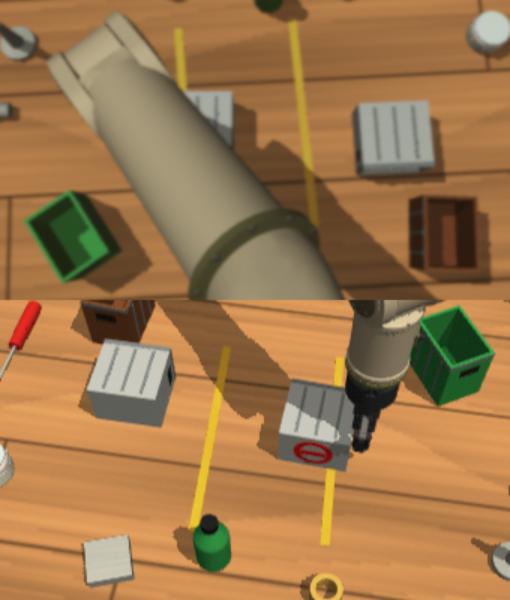

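The crate is sliding squarely, with the stamp at (312,453) and its right-hand edge still over the line in the scene view. I'll push about 74 mm more, then back off and rise.

```bash
python3 -m jog '[[[-0.008,0,0,0],[-0.018,0,0,0],[-0.028,0,0,0],[-0.038,0,0,0],[-0.048,0,0,0],[-0.058,0,0,0],[-0.066,0,0,0],[-0.072,0,0,0],[-0.074,0,0,0],[-0.074,0,0,0],[-0.06,0,0,0],[-0.03,0,0,0],[-0.02,0,0,0],[-0.02,0,-0.04,0],[-0.02,0,-0.08,0],[-0.02,0,-0.12,0],[-0.02,0,-0.16,0],[-0.02,0,-0.2,0]]]'; python3 -m jog '[[[0.04,0,0,0],[0.08,0,0,0],[0.12,0,0,0],[0.16,0,0,0],[0.2,0,0,0],[0.23,0,0,0],[0.23,0,0,0],[0.23,0,0,0]]]'
python3 - <<'E'
from h import *
t=get('top');s=get('scene')
cv2.imwrite('pics/s5.png',cv2.resize(np.vstack([t['image'][170:370,150:490],s['image'][140:340,140:480]]),None,fx=1.5,fy=1.5)[:,:,::-1])
h=cv2.cvtColor(s['image'],cv2.COLOR_RGB2HSV)[220:330,290:400]
m=((h[...,0]<8)|(h[...,0]>172))&(h[...,1]>140);p=np.argwhere(m).mean(0);print(m.sum(),ray(s,290+p[1],220+p[0],40))
E
```

```text
clock: 15.3
eef_pos: [503.5, 138.3, 233.0]
tool_rot: [0.725, 0.689, -0.0, -0.0]
contact_force: [1.2, -0.5, -1.0]
finger_gap: 0.499
gripper_force: 0.0
clock: 16.1
eef_pos: [514.8, 368.6, 230.8]
tool_rot: [0.724, 0.69, -0.0, -0.0]
contact_force: [0.9, -0.6, 0.3]
finger_gap: 0.5
gripper_force: 0.0
183 [544.7   9.9  40. ]
```

View pics/s5.png

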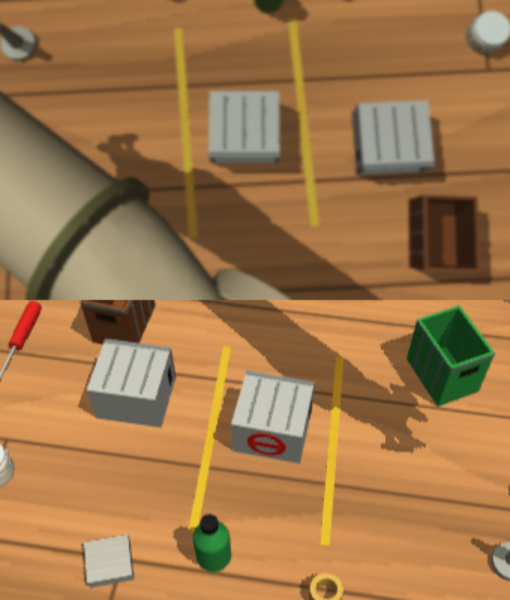

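The stamped crate lies between the two lines. Its stamp measures y≈10 against a lane centre of about 15, and there's clear bench on both sides. The plain crate is on its side outside the lane, and the arm is clear.

```bash
python3 -c "
from station import manip
print(manip.finish_job())"
```

```text
the job is handed in; nothing more can be done
None
```

I tipped both crates onto their sides, pushed the stamped one (the left) into the dispatch lane about 5 mm off its centre line, left the plain one outside, and handed the job in at about 16 s; I saw nothing else disturbed.

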